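Gauge a brass bush and hold the lamp shutter half open

ROBOT

A 7-joint arm with a two-finger parallel gripper is mounted at the origin on the work surface. World frame = base frame: x ahead of the robot, y to its left, z up, the work surface at z = 0. Lengths are in m, angles in rad, forces in N, time in s.
With the tool pointing down it reaches from about 0.4 to 0.875 m from the base axis. Payload 19.3 kg.
Tool frame: the origin (TCP) lies at the very end of the fingers, on their centre line; the grasp point (between the pads) lies 19 mm behind it; z points along the fingers, y is the direction in which the jaws open and shut (so a half turn about z gives the same grasp; the last joint's range is limited). The gripper opens to 85 mm and grips with 20 to 120 N. Pads are 22 mm wide; open, the fingers measure 114 mm over their backs; the gripper's body (76 mm by 85 mm) begins 54 mm behind the grasp point. The pads swing forward as they close: fully open they stand 13 mm farther back than shut.
Start: joints at [-1.296, 0.521, -0.036, 1.599, 0.021, 1.021, -0.113], TCP at [0.211, 0.588, 0.231] pointing down, gripper open.
Joint ranges: [-2.91, 2.91], [-0.3, 2.13], [-1.5, 1.42], [0.17, 2.43], [-1.26, 4.41], [0.16, 1.93], [-2.52, 2.52]. Speed limits (rad/s): [1.89, 1.89, 2.39, 2.39, 3.01, 3.01, 3.01].

INTERFACE

Orientations are given as [roll, pitch, yaw] about the fixed x, y, z axes, in that order (R = Rz(yaw) Ry(pitch) Rx(roll)).
In Python, from workcell import bot, grab_frame, calibration, workorder gives the robot as it stands.
- The arm moves only by the tool move_arm, never from a script. Its arguments are lists of equal length, an entry for each row: "jaw": the closure in counts, from 0 (fully open) to 255 (shut); "dp": the shift along the tool's x, y, z in units of 800 mm (1.0 is 800 mm), a list of three; "rotation": the turn, a rotation vector about the tool's x, y, z in units of pi rad (1.0 is pi rad), a list of three. In form: {"jaw": [jaw, ...], "dp": [[dx, dy, dz], ...], "rotation": [[rx, ry, rz], ...]}. A call has 1 to 10 rows; each row shifts and turns the commanded pose from where the row before left it, along the tool's axes as they then stand; what a row does not reach is not made up. A row lasts 1/8 s, in which the tool goes at most 62.5 mm and 10.7 degrees, less where a joint would pass 70% of its speed; a pose out of reach is approached as far as the arm can. A call with a number of a shift or a turn outside -1 to 1 is refused whole. A call with a gripper value outside its range is refused whole. The fingers move at their own pace and stop on an object; "squeeze" is the grip in N (left out, the last holds). Time passes only in rows, so rows that do not move let the fingers close. It gives the time, the measured TCP pose, the force and the opening at its end, in the units of the state.
- bot.observe(): the state, without advancing time (a new reading comes with each control period).
- grab_frame(name): name is "scene" or "top" or "wrist"; returns the picture (480x640x3 uint8, blue, green, red); there is no depth.
- calibration(name): a dict with "camera_matrix" (3x3 intrinsics, pixels), "dist" ([k1, k2, p1, p2, k3] as OpenCV has them; the pictures are not rectified), "T" (4x4, takes a point from camera to world coordinates). Camera axes: x right, y down, z forward; pixel columns grow to the right and rows downward; lengths in m; the calibration is good to about 2 mm. A picture is of the moment at which its call begins: read the wrist's pose just before it. calibration takes no time and is no camera call; for the wrist camera it gives the pose at the moment of the call.
- workorder.job_done(): hands the job in, once; it reports no verdict.
The state is a dict: "clock": time; "qpos": joint angles; "qd": joint speeds; "joint_efforts": joint torques, N m; "position": TCP position; "tool_rot": TCP orientation; "force": force on the tool from outside, world axes, zero at the start; "moment": the same for the moment, N m; "grip_width": finger opening in m.
Only numpy, scipy, OpenCV 4.12 (cv2) and the standard library are available. Lean on these libraries where they do the work, as an engineer would, in place of code of your own. Each camera call takes 0.05 s, during which the arm holds its last target. There are 200 camera calls.

TASK

Two brass bushes stand on the repair bench: first drop the one that fits down through the bore of the grey gauge into its clear chamber and let go of it; the thicker one, which does not fit, must be left standing on the bench. Then slide the gauge's sprung lamp shutter by its red tab to half travel, at the red marks on its rails, and finish while still holding it there with the gripper's fingers, without letting go (it springs shut). Do not disturb the other things on the bench.

Things in the scene. Friction and masses are not known exactly. Their poses are not given: they have to be found in the camera images.
- gauge: Grey inspection gauge fixed to the bench, 200 x 160 mm (its x, y). Origin: centre of its underside. On the -y half stands the lamp housing (200 x 80 mm, top at 72 mm height) with the shutter on top; on the +y half an aluminium plate (70 x 80 mm, 12 mm thick, top at 75 mm) with the bore, over a clear-walled chamber about 42 x 42 mm inside with its floor at 8 mm height.
- bore (a point): Centre of the bore's mouth, on top of the aluminium plate (75 mm above the bench; gauge frame 0, +40, 75 mm). The bore is vertical, 24 mm in diameter with a 3 mm chamfer, 12 mm deep, then opens into the chamber below, so that a bush let go in it drops about 40 mm more and stays upright or leaning inside.
- tab (a point): Upright red tab fixed on top of the steel shutter: 10 mm thick (its x), 36 mm wide (its y), 36 mm tall. This point: centre of its underside, on the shutter's top face, 77.5 mm above the bench. Its axes are parallel to the gauge's; when shut it stands at gauge frame (-50, -40) mm. Guide rails 9 mm above the housing top run 28 mm to each side of it (3.5 mm higher than the tab's foot).
- shutter (a joint): Travel of the shutter in m: 0 shut, 0.080 fully open, along the gauge's own +x (away from the robot, turned with the gauge); half is 0.040, where the tab stands between the red marks on the two guide rails (white marks: shut and fully open). A spring pulls it shut: about 3.6 N at the start, 8.4 N at half and 13 N fully open; it never stays open by itself.
- bush_slim: Brass bush that fits, 20 mm in diameter, 50 mm tall, standing on end; origin at the centre of its underside. About 0.1 kg.
- bush_slim_mid (a point): Middle of the slim bush, 25 mm above its origin along its own z.
- bush_thick: Brass bush that does not fit, 28 mm in diameter, 50 mm tall, standing on end; origin at the centre of its underside.
- multimeter: Red multimeter lying flat, 180 x 85 x 36 mm, with a dial reaching 46 mm height; origin under its centre. Bystander.
- memory_module: Green memory module lying flat, 68 x 30 x 4 mm; origin under its centre. Bystander.
- screwdriver_a: Red-handled screwdriver, 190 mm long, lying on the bench. Bystander.
- screwdriver_b: Red-handled screwdriver, 160 mm long, lying on the bench. Bystander.
- screw_dish: Round steel dish of small screws, 72 mm in diameter, 18 mm tall; origin under its centre. Bystander.
- flux_bottle: White bottle with red cap, 38 mm in diameter, 75 mm tall; origin under its centre. Bystander.
- solder_spool: Blue spool standing on its flange, 56 mm in diameter, 40 mm tall; origin under its centre. Bystander.
There are look-alikes about, which are no part of the job. Leave any green look-alike of the bush_slim alone.

How it is judged:
By the outcome, as a careful person would: the job done as asked, in the order asked, and still so for the second after the job is handed in, while the arm keeps its last pose, push and grip.
It also fails if it takes over 48 s, if anything falls off the work surface, if the arm or the gripper's body presses on something with over 40 N, if the wrist force passes 120 N, or if a joint passes its speed limit or range.

## Working session

There is one attempt and no reset: what is moved stays moved. The work goes in short steps, Python scripts to look and compute and a tool call to move; the robot and the scene stay as the last step left them, time stands still between calls to the robot, and variables do not carry over. Pictures are saved under pics/ and viewed, about 8 in all and at most 12, crops included, and the job is handed in when it is done.

Besides the shell and the picture viewer there is one more tool, called after "Emit:" by a JSON object that holds its "op" and its "data". move_arm: Moves the arm, as the interface text tells. Shifts and turns lie within -1 to 1; 1 stands for 800 mm of shift or pi rad of turn. Its arguments: {"type":"object","properties":{"jaw":{"type":"array","items":{"type":"number"}},"dp":{"type":"array","items":{"type":"array","items":{"type":"number","minimum":-1,"maximum":1}}},"rotation":{"type":"array","items":{"type":"array","items":{"type":"number","minimum":-1,"maximum":1}}},"squeeze":{"type":"number"}},"required":["jaw","dp","rotation"]}

```bash
mkdir -p pics; cat > h.py <<'E'
import numpy as np, cv2
from workcell import bot, grab_frame, calibration, workorder
def ray(c,uv):
    K=np.array(c["camera_matrix"],float);d=np.array(c["dist"],float);T=np.array(c["T"])
    p=cv2.undistortPoints(np.array([[uv]],float),K,d)[0,0]
    return T[:3,3],T[:3,:3]@np.array([p[0],p[1],1.])
def onplane(c,uv,z):
    o,r=ray(c,uv);return o+r*(z-o[2])/r[2]
def proj(c,P):
    T=np.linalg.inv(np.array(c["T"]));P=np.atleast_2d(P).astype(float)
    return cv2.projectPoints(P,cv2.Rodrigues(T[:3,:3])[0],T[:3,3],np.array(c["camera_matrix"],float),np.array(c["dist"],float))[0][:,0]
E
python3 - <<'E'
from h import *
for n in("top","scene"):
    cv2.imwrite(f"pics/{n}0.png",grab_frame(n)); c=calibration(n); print(n,np.round(c["camera_matrix"],1).tolist(),np.round(c["T"],3).tolist())
print(bot.observe())
E
```

```text
top [[494.9, 0.0, 319.7], [0.0, 494.9, 244.9], [0.0, 0.0, 1.0]] [[0.012, -0.999, 0.044, 0.46], [-1.0, -0.012, -0.012, -0.033], [0.012, -0.043, -0.999, 1.274], [0.0, 0.0, 0.0, 1.0]]
scene [[456.9, 0.0, 320.4], [0.0, 456.9, 229.6], [0.0, 0.0, 1.0]] [[-0.532, 0.694, -0.486, 0.966], [0.847, 0.433, -0.309, 0.234], [-0.004, -0.576, -0.818, 0.796], [0.0, 0.0, 0.0, 1.0]]
{'clock': 0.1, 'qpos': array([-1.2961671 ,  0.52195464, -0.03633369,  1.59992431,  0.02124309,
        1.021135  , -0.11280398]), 'qd': array([-0.00034135, -0.00360008,  0.00011292, -0.00183486,  0.00087035,
        0.00104598, -0.0009179 ]), 'joint_efforts': array([ 5.04578784e-03, -9.28474975e+01,  1.98518582e+00, -3.70519781e+01,
        1.82178727e-02,  5.54630140e-03,  7.75765807e-05]), 'position': array([0.21121104, 0.58791159, 0.23079266]), 'tool_rot': array([-3.14056285e+00,  1.06645050e-04,  2.79677600e+00]), 'force': array([ 0.00682111, -0.17540951,  0.05575491]), 'moment': array([0.00967141, 0.00763588, 0.06874009]), 'grip_width': 0.08545833854131817}
```

View pics/top0.png

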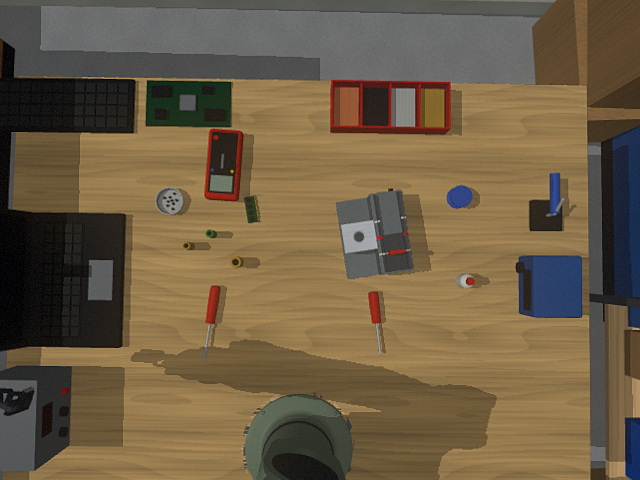

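View pics/scene0.png

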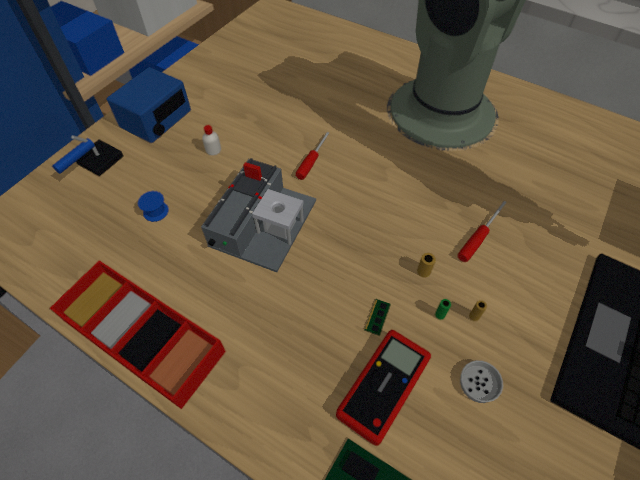

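The top view shows gold bushes at (187,245) and (237,262), with a green look-alike at (211,233). The gauge is near (375,235), its bore at (359,237) and its red tab at (397,252). The scene view shows the gold bushes at (478,310) and (427,265), and the green one at (443,309). Next I'll measure them and check a close crop.

```bash
python3 - <<'E'
from h import *
t=cv2.imread("pics/top0.png");s=cv2.imread("pics/scene0.png");ct=calibration("top");cs=calibration("scene")
a=cv2.resize(t[220:280,170:260],(400,267),interpolation=cv2.INTER_CUBIC)
b=cv2.resize(s[240:330,400:500],(400,360),interpolation=cv2.INTER_CUBIC)[:333]
g=cv2.resize(t[180:290,325:435],(400,400),interpolation=cv2.INTER_CUBIC)
g2=cv2.resize(s[150:280,195:325],(400,400),interpolation=cv2.INTER_CUBIC)[:333]
L=np.vstack([a,b]);R=np.vstack([g,g2]);h=max(len(L),len(R));h=600
f=lambda x:np.vstack([x,np.zeros((max(0,733-len(x)),400,3),np.uint8)])
im=np.hstack([f(L),f(R)]);cv2.imwrite("pics/c1.png",cv2.resize(im,(655,600)))
for uv in[(187,245),(237,262),(211,233)]: print(uv,onplane(ct,uv,.05))
for uv in[(478,310),(427,265),(443,309)]: print(uv,onplane(cs,uv,.025))
print("bore",onplane(ct,(359,237),.075))
E
```

```text
(187, 245) [0.50948364 0.28005943 0.05      ]
(237, 262) [0.46902419 0.1558783  0.05      ]
(211, 233) [0.5399276  0.22148864 0.05      ]
(478, 310) [0.50776042 0.28562653 0.025     ]
(427, 265) [0.46929007 0.16491248 0.025     ]
(443, 309) [0.54002073 0.22957448 0.025     ]
bore [ 0.53312623 -0.14273028  0.075     ]
```

View pics/c1.png

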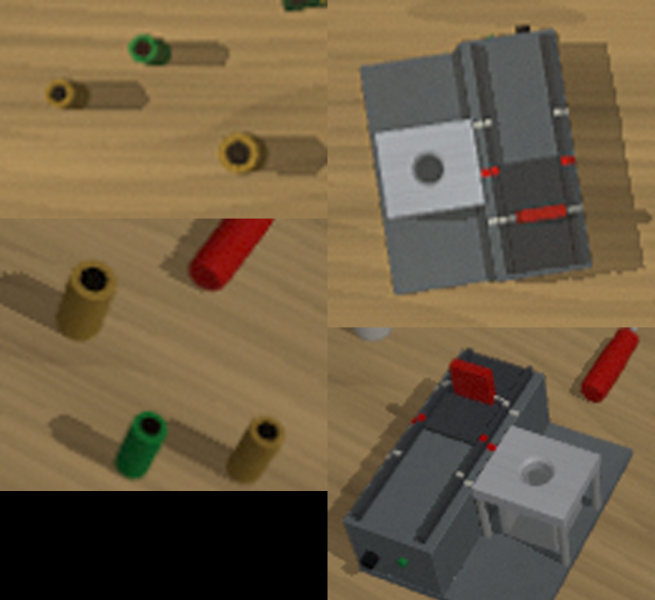

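The slim bush is the thin gold one at top (187,245), about world (0.509,0.283). The other candidates are the thick gold one at (237,262) and the green one at (211,233), and both stay where they are. The gauge is yawed about +8.8°. I'll use one yaw (98.8°, jaws along gauge x) for the whole job.

```bash
cat >> h.py <<'E'
from scipy.spatial.transform import Rotation as Ro
def plan(P,yaw,n):
    o=bot.observe();R=Ro.from_euler('xyz',o["tool_rot"]);Rt=Ro.from_euler('xyz',[np.pi,0,np.radians(yaw)])
    p=np.array(o["position"]);print("from",np.round(p,4),np.round(np.degrees(o["tool_rot"]),2))
    rv=(R.inv()*Rt).as_rotvec()/n; st=(np.array(P)-p)/n;dp=[]
    for i in range(n): dp.append(np.round(R.inv().apply(st)/.8,4).tolist()); R=R*Ro.from_rotvec(rv)
    print("dp",dp,"rot",np.round(rv/np.pi,5).tolist(),"norm mm",np.linalg.norm(st)*1e3,"deg",np.degrees(np.linalg.norm(rv)))
E
python3 -c "
from h import *
plan([.509,.283,.2],98.8,10)"
```

```text
from [0.2112 0.5879 0.2308] [-1.7994e+02  1.0000e-02  1.6024e+02]
dp [[-0.0479, -0.0233, 0.0039], [-0.0501, -0.018, 0.0039], [-0.0518, -0.0126, 0.0039], [-0.0528, -0.0069, 0.0039], [-0.0533, -0.0012, 0.0039], [-0.0531, 0.0045, 0.0039], [-0.0523, 0.0101, 0.0039], [-0.0509, 0.0157, 0.0039], [-0.049, 0.021, 0.0039], [-0.0464, 0.0261, 0.0038]] rot [-3e-05, 2e-05, 0.03414] norm mm 42.73143206944841 deg 6.144348379266381
```

Emit:
{"op": "move_arm", "data": {"jaw": [120,120,120,120,120,120,120,120,120,120], "dp": [[-0.048,-0.023,0.004],[-0.05,-0.018,0.004],[-0.052,-0.013,0.004],[-0.053,-0.007,0.004],[-0.053,-0.001,0.004],[-0.053,0.005,0.004],[-0.052,0.01,0.004],[-0.051,0.016,0.004],[-0.049,0.021,0.004],[-0.046,0.026,0.004]], "rotation": [[0,0,0.034],[0,0,0.034],[0,0,0.034],[0,0,0.034],[0,0,0.034],[0,0,0.034],[0,0,0.034],[0,0,0.034],[0,0,0.034],[0,0,0.034]], "squeeze": 40}}

```text
clock: 1.35
position: [0.5106, 0.2836, 0.199]
tool_rot: [-3.141, 0.0, 1.725]
force: [0.5, 0.3, -1.2]
grip_width: 0.0451
```

Emit:
{"op": "move_arm", "data": {"jaw": [120,120], "dp": [[0,0,0],[0,0,0]], "rotation": [[0,0,0],[0,0,0]]}}

```text
clock: 1.6
position: [0.5094, 0.2851, 0.199]
tool_rot: [-3.141, -0.0, 1.73]
force: [-0.2, 0.6, 0.5]
grip_width: 0.0452
```

```bash
python3 - <<'E'
from h import *
o=bot.observe();print(o["position"],np.degrees(o["tool_rot"]),o["qpos"],o["grip_width"])
c=calibration("wrist");im=grab_frame("wrist");cv2.imwrite("pics/w1.png",im);np.savez("w1.npz",**{k:np.array(v) for k,v in c.items()})
print(np.round(c["T"],3).tolist(),np.array(c["camera_matrix"])[0]);print(proj(c,[[.509,.283,.05],[.54,.225,.05]]))
E
```

```text
[0.5093884  0.28510795 0.19904563] [-1.79961803e+02 -4.61115306e-03  9.91051343e+01] [-0.80807778  0.50819201  0.27871382  1.75616811 -0.17195504  0.90161488
 -0.29678574] 0.04518373377465985
[[0.987, 0.151, 0.049, 0.497], [0.158, -0.938, -0.309, 0.365], [-0.001, 0.313, -0.95, 0.34], [0.0, 0.0, 0.0, 1.0]] [373.46610565   0.         313.14047669]
[[311.62001391 226.69439545]
 [336.59549246 296.18877348]]
```

View pics/w1.png

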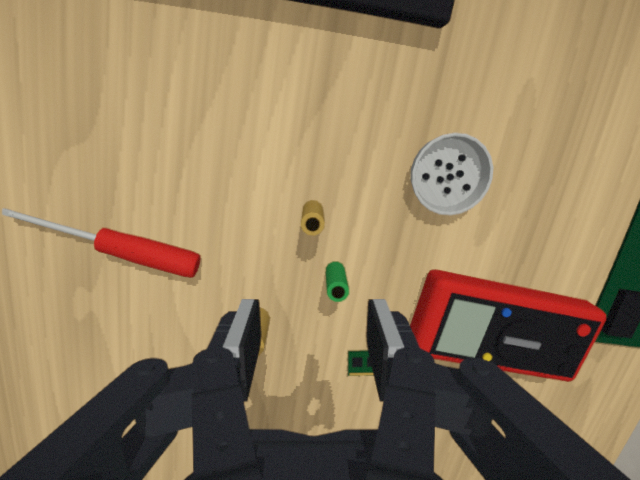

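The wrist view shows the slim bush's top centre at about (312.5,224), the green one at (338,292), and the thick one behind the left finger at (263,328). The prediction for the slim bush was (311.6,226.7), so the two agree.

```bash
python3 - <<'E'
from h import *
c=dict(np.load("w1.npz"));im=cv2.imread("pics/w1.png");h=cv2.cvtColor(im,cv2.COLOR_BGR2HSV)
roi=h[205:240,298:328];m=(roi[...,2]<45).astype(np.uint8);n,_,st,ce=cv2.connectedComponentsWithStats(m);k=1+st[1:,4].argmax();uv=ce[k]+[298,205];print(uv,st[k],onplane(c,uv,.05))
P=onplane(c,uv,.05);plan([P[0],P[1],.021],98.8,5)
E
```

```text
[312.13392857 224.01785714] [  8  14  13  11 112] [0.50905681 0.28528041 0.05      ]
from [0.5092 0.2856 0.1991] [-1.7997e+02 -2.0000e-02  9.9160e+01]
dp [[-0.0001, -0.0, 0.0445], [-0.0001, -0.0, 0.0445], [-0.0001, -0.0, 0.0445], [-0.0001, -0.0, 0.0445], [-0.0001, -0.0, 0.0445]] rot [-4e-05, -2e-05, 0.00039] norm mm 35.625347623263856 deg 0.0714660067520646
```

Emit:
{"op": "move_arm", "data": {"jaw": [120,120,120,120,120,120], "dp": [[0,0,0.04],[0,0,0.05],[0,0,0.05],[0,0,0.05],[0,0,0.0325],[0,0,0]], "rotation": [[0,0,0],[0,0,0.002],[0,0,0],[0,0,0],[0,0,0],[0,0,0]]}}

```text
clock: 2.4
position: [0.5083, 0.2851, 0.0199]
tool_rot: [-3.139, 0.001, 1.724]
force: [1.2, -0.0, 0.4]
grip_width: 0.0451
```

Emit:
{"op": "move_arm", "data": {"jaw": [255,255,255,255,255,255], "dp": [[0,0,0],[0,0,0],[0,0,0],[0,0,0],[0,0,0],[0,0,0]], "rotation": [[0,0,0],[0,0,0],[0,0,0],[0,0,0],[0,0,0],[0,0,0]]}}

```text
clock: 3.15
position: [0.5104, 0.2854, 0.0226]
tool_rot: [3.14, -0.001, 1.723]
force: [-3.6, 0.2, 9.0]
grip_width: 0.0188
```

Emit:
{"op": "move_arm", "data": {"jaw": [255,255,255,255,255], "dp": [[0,0,-0.03],[0,0,-0.05],[0,0,-0.05],[0,0,-0.05],[0,0,0]], "rotation": [[0,0,0],[0,0,0],[0,0,0],[0,0,0],[0,0,0]]}}

```text
clock: 3.78
position: [0.5112, 0.2855, 0.1688]
tool_rot: [3.137, -0.003, 1.722]
force: [0.0, 0.1, -0.8]
grip_width: 0.0184
```

```bash
python3 -c "
from h import *
plan([.50,-.08,.17],98.8,8)"
```

```text
from [0.5112 0.2855 0.1688] [ 1.7972e+02 -1.6000e-01  9.8680e+01]
dp [[-0.0562, -0.0103, -0.0004], [-0.0562, -0.0104, -0.0004], [-0.0562, -0.0104, -0.0003], [-0.0562, -0.0104, -0.0003], [-0.0562, -0.0104, -0.0003], [-0.0562, -0.0104, -0.0003], [-0.0562, -0.0104, -0.0002], [-0.0562, -0.0105, -0.0002]] rot [0.0002, -0.00011, -8e-05] norm mm 45.71157123247329 deg 0.04290446685117613
```

Emit:
{"op": "move_arm", "data": {"jaw": [255,255,255,255,255,255,255,255,255,255], "dp": [[-0.03,-0.006,0],[-0.06,-0.011,0],[-0.06,-0.011,-0.001],[-0.06,-0.011,-0.001],[-0.06,-0.011,0],[-0.06,-0.011,0],[-0.06,-0.011,0],[-0.06,-0.011,0],[0,0,0],[0,0,0]], "rotation": [[0,0,0],[0,0,0],[0,0,0],[0,0,0],[0,0,0],[0,0,0],[0,0,0],[0,0,0],[0,0,0],[0,0,0]]}}

```text
clock: 5.03
position: [0.4979, -0.0813, 0.1664]
tool_rot: [-3.141, -0.0, 1.722]
force: [0.6, 0.8, -0.5]
grip_width: 0.0186
```

```bash
python3 - <<'E'
from h import *
o=bot.observe();print(o["position"],np.degrees(o["tool_rot"]),o["qpos"],o["grip_width"],o["force"])
c=calibration("wrist");im=grab_frame("wrist");cv2.imwrite("pics/w2.png",im);np.savez("w2.npz",**{k:np.array(v) for k,v in c.items()})
print(proj(c,[[.533,-.1427,.075]]))
E
```

```text
[ 0.49793363 -0.08130158  0.16641965] [-1.79948613e+02 -1.85007608e-02  9.86414232e+01] [-0.1859093   0.438636    0.30269713  1.98827663 -0.18857706  0.74216203
  0.38030881] 0.018634702236750345 [ 0.62409727  0.8120197  -0.47286576]
[[347.83378107 334.57171829]]
```

View pics/w2.png

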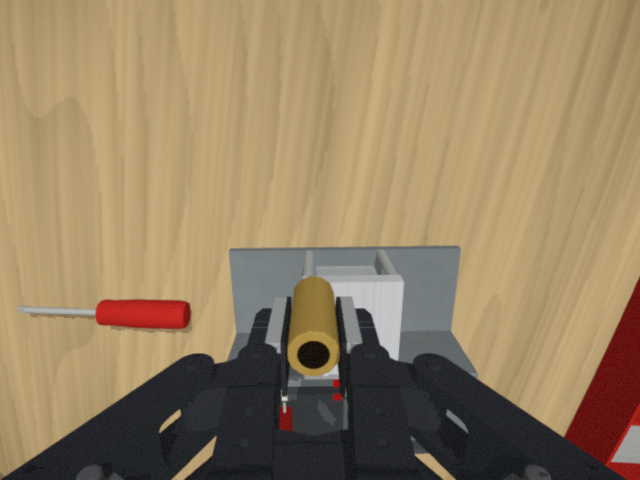

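The bush is held straight, with its top at (314,354), and the gauge edges line up with the tool. The bore is hidden behind the bush, so I'll move past it to look.

Emit:
{"op": "move_arm", "data": {"jaw": [255,255,255,255,255], "dp": [[-0.045,0.01,-0.007],[-0.045,0.016,-0.007],[-0.045,0.016,-0.006],[-0.025,0.01,0],[0,0,0]], "rotation": [[0,0,0],[0,0,0],[0,0,0],[0,0,0],[0,0,0]]}}

```text
clock: 5.7
position: [0.5593, -0.2016, 0.1824]
tool_rot: [-3.141, 0.0, 1.722]
force: [-1.2, -0.5, -1.2]
grip_width: 0.0189
```

```bash
python3 - <<'E'
from h import *
o=bot.observe();print(o["position"],np.degrees(o["tool_rot"]))
c=calibration("wrist");im=grab_frame("wrist");cv2.imwrite("pics/w3.png",im);np.savez("w3.npz",**{k:np.array(v) for k,v in c.items()})
p=proj(c,[[.533,-.1427,.075]])[0];print(p);u,v=p.astype(int)
g=cv2.cvtColor(im,cv2.COLOR_BGR2GRAY)[v-40:v+40,u-50:u+50];m=(g<90).astype(np.uint8)
n,_,st,ce=cv2.connectedComponentsWithStats(m)
for k in range(1,n):
    if st[k,4]>40: uv=ce[k]+[u-50,v-40];print(uv,st[k],onplane(c,uv,.075))
E
```

```text
[ 0.55928488 -0.20161158  0.1823855 ] [-1.79967536e+02  1.02375018e-02  9.86809233e+01]
[285.97341223 149.27144478]
```

View pics/w3.png

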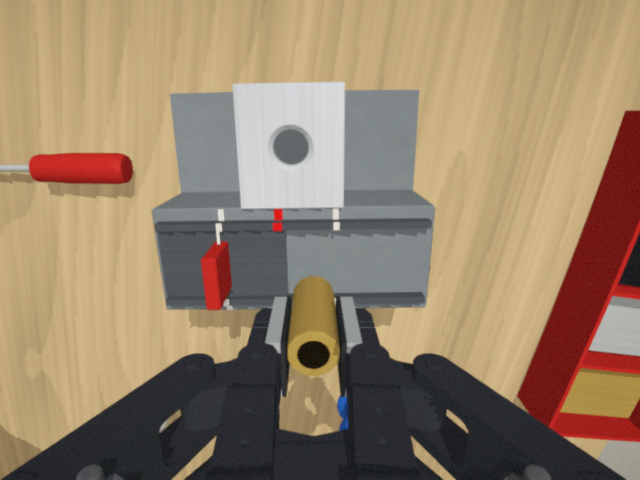

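The wrist view now shows the bore at about (291,147), the plate corners at (235,84), (344,83), (344,208) and (237,208), and the tab near (216,275) at its shut marks. The red half-travel marks are at (278,220).

```bash
python3 - <<'E'
from h import *
c=dict(np.load("w3.npz"));im=cv2.imread("pics/w3.png");g=cv2.cvtColor(im,cv2.COLOR_BGR2GRAY)
r=g[115:182,255:327]
for th in(110,140,170):
    m=(r<th).astype(np.uint8);k,_=cv2.findContours(m,0,1);k=max(k,key=cv2.contourArea);e=cv2.fitEllipse(k);uv=np.array(e[0])+[255,115];print(th,uv,e[1],onplane(c,uv,.075))
q=[(235,84),(344,83),(344,208),(237,208)];W=np.array([onplane(c,x,.075)for x in q]);print(W.round(4),W.mean(0))
for a,b in((0,1),(3,2)): d=W[b]-W[a];print(np.degrees(np.arctan2(d[1],d[0])),np.linalg.norm(d))
for uv in((278,220),): print(onplane(c,uv,.081))
a,b=onplane(c,(158,232),.081),onplane(c,(432,230),.081);d=b-a;print(np.degrees(np.arctan2(d[1],d[0])),np.linalg.norm(d))
# bush tip in hand: axis vs tcp
o=bot.observe();p=np.array(o["position"]);print("tcp px",proj(c,[p,p+[0,0,.029]]))
E
```

```text
110 [290.67053223 146.10714722] (31.720169067382812, 33.10947036743164) [ 0.53575277 -0.14024962  0.075     ]
140 [290.56098938 145.85471916] (34.05279541015625, 35.18385696411133) [ 0.53566102 -0.14010152  0.075     ]
170 [290.59607697 144.16648483] (36.72084426879883, 39.901329040527344) [ 0.5355403  -0.13903809  0.075     ]
[[ 0.4964 -0.1078  0.075 ]
 [ 0.5633 -0.0972  0.075 ]
 [ 0.5772 -0.1755  0.075 ]
 [ 0.505  -0.1865  0.075 ]] [ 0.5354491  -0.14176114  0.075     ]
9.008642945085281 0.06777640927559327
8.65082514790345 0.0730132547491289
[ 0.53407178 -0.18904675  0.081     ]
9.114513844350403 0.18724461716027438
tcp px [[311.24233734 315.64128738]
 [310.82123935 356.47117923]]
```

```bash
python3 -c "
from h import *
plan([.534,-.1418,.15],98.85,2)"
```

```text
from [ 0.5589 -0.2006  0.1823] [-1.7995e+02 -3.0000e-02  9.8730e+01]
dp [[0.0387, -0.0098, 0.0202], [0.0387, -0.0098, 0.0202]] rot [-0.00013, -8e-05, -0.00035] norm mm 35.79047584504094 deg 0.06829488560553743
```

Emit:
{"op": "move_arm", "data": {"jaw": [255,255,255,255], "dp": [[0.039,-0.01,0.01],[0.039,-0.01,0.03],[0,0,0.04],[0,0,0]], "rotation": [[0,0,0],[0,0,0],[0,0,0],[0,0,0]]}}

```text
clock: 6.25
position: [0.5325, -0.1405, 0.1176]
tool_rot: [-3.138, -0.001, 1.724]
force: [-0.3, -0.7, 0.2]
grip_width: 0.019
```

```bash
python3 -c "
from h import *
plan([.534,-.1418,.09],98.85,4)
c=calibration('top');im=grab_frame('wrist');s=grab_frame('scene')
cv2.imwrite('pics/c4.png',np.hstack([cv2.resize(im[200:440,200:440],(400,400)),cv2.resize(s[140:280,190:330],(400,400))]))"
```

```text
from [ 0.5325 -0.1405  0.1176] [-1.7981e+02 -8.0000e-02  9.8800e+01]
dp [[-0.0005, 0.0004, 0.0086], [-0.0005, 0.0004, 0.0086], [-0.0005, 0.0004, 0.0086], [-0.0005, 0.0004, 0.0086]] rot [-0.00027, -0.00011, -7e-05] norm mm 6.9097190771454 deg 0.05317756619031369
```

View pics/c4.png

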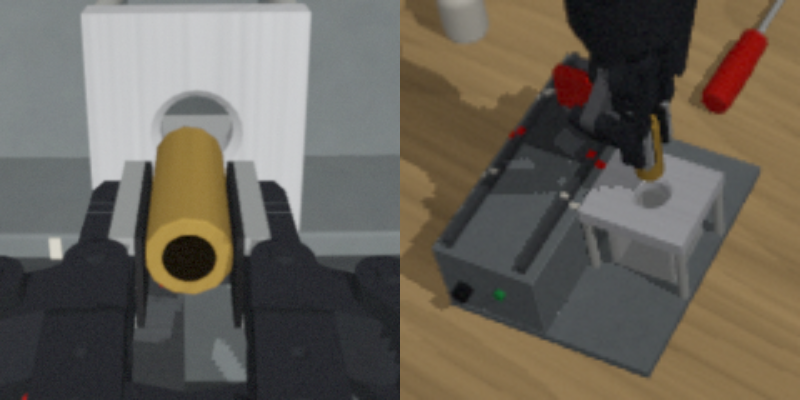

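The bush hangs just above the bore. The bore looks about 2.5 mm further along gauge +x, so I'll correct by that and lower gently.

Emit:
{"op": "move_arm", "data": {"jaw": [255,255,255,255,255,255], "dp": [[-0.0015,0.003,0],[0,0,0.01],[0,0,0.01],[0,0,0.008],[0,0,0.006],[0,0,0]], "rotation": [[0,0,0],[0,0,0],[0,0,0],[0,0,0],[0,0,0],[0,0,0]]}}

```text
clock: 7.1
position: [0.5362, -0.143, 0.0913]
tool_rot: [-3.141, -0.0, 1.722]
force: [-0.3, 0.9, -0.6]
grip_width: 0.0186
```

```bash
python3 -c "
from h import *
plan([.535,-.1415,.082],98.85,2)
print(bot.observe()['force'],bot.observe()['grip_width'])
im=grab_frame('wrist');s=grab_frame('scene')
cv2.imwrite('pics/c5.png',np.hstack([cv2.resize(im[200:440,200:440],(400,400)),cv2.resize(s[140:280,190:330],(400,400))]))"
```

```text
from [ 0.5362 -0.143   0.0913] [-1.7997e+02 -1.0000e-02  9.8680e+01]
dp [[0.001, -0.0006, 0.0058], [0.001, -0.0006, 0.0058]] rot [-0.0001, -2e-05, -0.00046] norm mm 4.75290204247484 deg 0.08547597874968005
[-0.33696003  0.86847319 -0.63965825] 0.018559224473621495
```

View pics/c5.png

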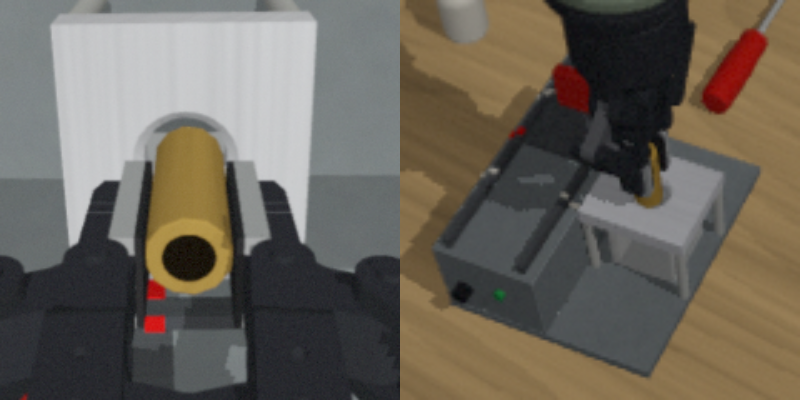

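The bush bottom is entering the bore mouth, centred in x, with a slightly wide gap on the +y side. I'll nudge it +1.5 mm and lower further.

Emit:
{"op": "move_arm", "data": {"jaw": [255,255,255,255,255], "dp": [[0.002,-0.0005,0],[0,0,0.005],[0,0,0.005],[0,0,0.004],[0,0,0]], "rotation": [[0,0,0],[0,0,0],[0,0,0],[0,0,0],[0,0,0]]}}

```text
clock: 7.82
position: [0.5355, -0.1415, 0.0802]
tool_rot: [-3.141, -0.0, 1.722]
force: [-0.1, 0.7, -0.4]
grip_width: 0.0185
```

Emit:
{"op": "move_arm", "data": {"jaw": [120,120,120,120], "dp": [[0,0,0],[0,0,0],[0,0,0],[0,0,0]], "rotation": [[0,0,0],[0,0,0],[0,0,0],[0,0,0]]}}

```text
clock: 8.32
position: [0.5357, -0.1415, 0.0806]
tool_rot: [3.142, 0.0, 1.722]
force: [0.1, -0.0, -0.1]
grip_width: 0.0451
```

Emit:
{"op": "move_arm", "data": {"jaw": [120,120,120,120], "dp": [[0,0,-0.04],[0,0,-0.06],[0,0,-0.03],[0,0,0]], "rotation": [[0,0,0],[0,0,0],[0,0,0],[0,0,0]]}}

```text
clock: 8.82
position: [0.5365, -0.1416, 0.1862]
tool_rot: [3.139, 0.001, 1.722]
force: [0.8, -1.0, -0.1]
grip_width: 0.0455
```

```bash
python3 -c "
from h import *
yaw=np.radians(8.85);b=np.array([.535,-.1412]);R=np.array([[np.cos(yaw),-np.sin(yaw)],[np.sin(yaw),np.cos(yaw)]])
t=b+R@[-.05,-.08];print('tab',t)
plan([t[0],t[1],.19],98.85,3)
c=calibration('wrist');im=grab_frame('wrist');s=grab_frame('scene')
cv2.imwrite('pics/c6.png',np.hstack([cv2.resize(im[160:400,180:420],(400,400)),cv2.resize(s[140:280,190:330],(400,400))]))"
```

```text
tab [ 0.49790313 -0.22793997]
from [ 0.5365 -0.1416  0.1862] [1.7983e+02 4.0000e-02 9.8680e+01]
dp [[-0.0331, -0.0213, -0.0016], [-0.0331, -0.0214, -0.0016], [-0.0331, -0.0214, -0.0016]] rot [0.00032, 8e-05, -0.00031] norm mm 31.54710043476535 deg 0.08123307087537589
```

View pics/c6.png

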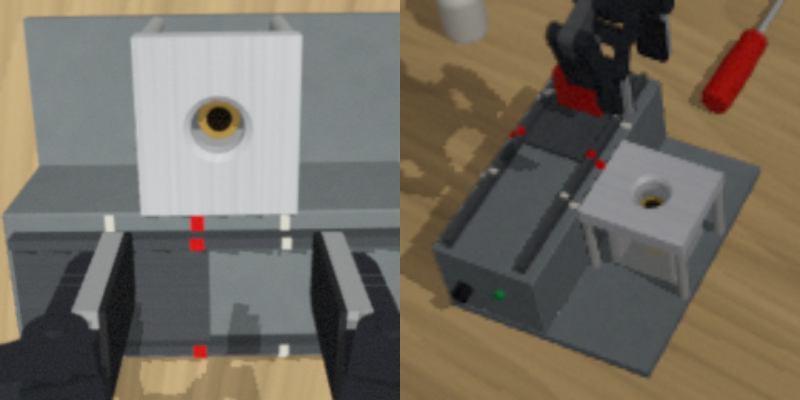

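The slim bush is inside the chamber: its top ring shows below the bore at crop (218,118), and the gripper is empty. Next is the tab.

Emit:
{"op": "move_arm", "data": {"jaw": [120,120,120,120], "dp": [[-0.033,-0.021,-0.002],[-0.033,-0.021,-0.001],[-0.033,-0.022,-0.001],[0,0,0]], "rotation": [[0,0,0],[0,0,0],[0,0,0],[0,0,0]]}}

```text
clock: 9.43
position: [0.4955, -0.2296, 0.1868]
tool_rot: [-3.14, 0.0, 1.719]
force: [0.9, 0.2, -0.2]
grip_width: 0.0454
```

```bash
python3 -c "
from h import *
plan([.498,-.228,.087],98.85,4)
c=calibration('wrist');im=grab_frame('wrist');t=np.array([.498,-.228]);yaw=np.radians(8.85);R=np.array([[np.cos(yaw),-np.sin(yaw)],[np.sin(yaw),np.cos(yaw)]])
P=[[*(t+R@np.array(d)),.1135] for d in((-.005,-.018),(.005,-.018),(.005,.018),(-.005,.018))]
for p in proj(c,P): cv2.circle(im,tuple(int(x) for x in p),2,(0,255,0),-1)
cv2.imwrite('pics/c7.png',cv2.resize(im[200:440,160:480],(800,600)))"
```

```text
from [ 0.4955 -0.2296  0.1868] [-1.799e+02  1.000e-02  9.848e+01]
dp [[0.0004, 0.0009, 0.0312], [0.0004, 0.0009, 0.0312], [0.0004, 0.0009, 0.0312], [0.0004, 0.0009, 0.0312]] rot [-0.00015, 1e-05, -0.00051] norm mm 24.964272072016318 deg 0.09572736253098549
```

View pics/c7.png

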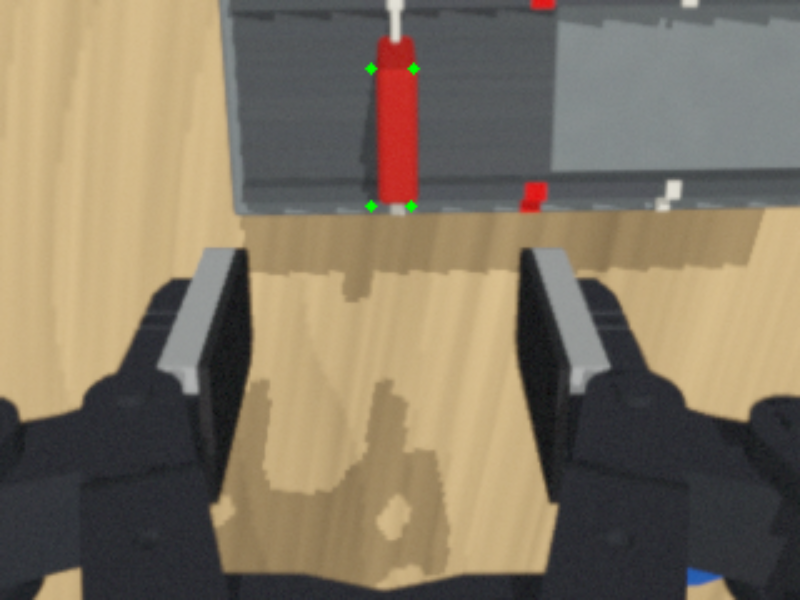

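Tab top is at crop (398,68..205), about 1.6 mm further along +x than predicted and matching in y. I'll descend with that correction.

Emit:
{"op": "move_arm", "data": {"jaw": [120,120,120,120,120], "dp": [[0.0015,0.005,0.03],[0,0,0.045],[0,0,0.035],[0,0,0.014],[0,0,0]], "rotation": [[0,0,-0.002],[0,0,0],[0,0,0],[0,0,0],[0,0,0]]}}

```text
clock: 10.1
position: [0.5008, -0.2252, 0.0881]
tool_rot: [-3.141, -0.001, 1.729]
force: [0.4, 0.1, 0.9]
grip_width: 0.045
```

Emit:
{"op": "move_arm", "data": {"jaw": [255,255,255,255,255,255,255], "dp": [[0,0,0],[0,0,0],[0,0,0],[0,0,0],[0,0,0],[0,0,0],[0,0,0]], "rotation": [[0,0,0],[0,0,0],[0,0,0],[0,0,0],[0,0,0],[0,0,0],[0,0,0]], "squeeze": 60}}

```text
clock: 10.98
position: [0.501, -0.2259, 0.0895]
tool_rot: [3.141, 0.0, 1.729]
force: [-4.1, 0.8, 10.1]
grip_width: 0.0091
```

```bash
python3 -c "
from h import *
o=bot.observe();print(o['position'],np.degrees(o['tool_rot']),o['force'],o['grip_width'],o['moment'])"
```

```text
[ 0.50095339 -0.22585452  0.08945806] [1.79956583e+02 1.58622521e-02 9.90447324e+01] [-4.13863711  0.76090675 10.11086554] 0.009080804242226735 [0.16424242 0.86413359 0.17626296]
```

Emit:
{"op": "move_arm", "data": {"jaw": [255,255,255,255,255,255,255,255], "dp": [[0,0.006,0],[0,0.01,0],[0,0.01,0],[0,0.01,0],[0,0.009,0],[0,0.005,0],[0,0,0],[0,0,0]], "rotation": [[0,0,0],[0,0,0],[0,0,0],[0,0,0],[0,0,0],[0,0,0],[0,0,0],[0,0,0]]}}

```text
clock: 11.98
position: [0.5397, -0.2195, 0.0894]
tool_rot: [-3.141, -0.0, 1.729]
force: [-9.1, 1.8, 14.1]
grip_width: 0.009
```

```bash
python3 -c "
from h import *
o=bot.observe();print(o['position'],np.degrees(o['tool_rot']),o['force'],o['grip_width'])
d=o['position'][:2]-np.array([.501,-.2259]);print('travel',d@[np.cos(.1545),np.sin(.1545)]*1e3)
c=calibration('wrist');im=grab_frame('wrist');s=grab_frame('scene');t=grab_frame('top');cv2.imwrite('pics/w8.png',im);cv2.imwrite('pics/s8.png',s);cv2.imwrite('pics/t8.png',t);np.savez('w8.npz',**{k:np.array(v) for k,v in c.items()})
a=cv2.resize(im[160:400,160:480],(480,360));b=cv2.resize(s[140:260,190:300],(320,349));z=np.zeros((360,320,3),np.uint8);z[:349]=b
cv2.imwrite('pics/c8.png',np.vstack([np.hstack([a,z]),cv2.resize(t[160:300],(800,175))]))"
```

```text
[ 0.53972752 -0.21947256  0.0894458 ] [-1.79965718e+02 -2.25409291e-02  9.90376036e+01] [-9.05149352  1.80448302 14.05515174] 0.008975349569002334
travel 39.25531876979481
```

View pics/c8.png

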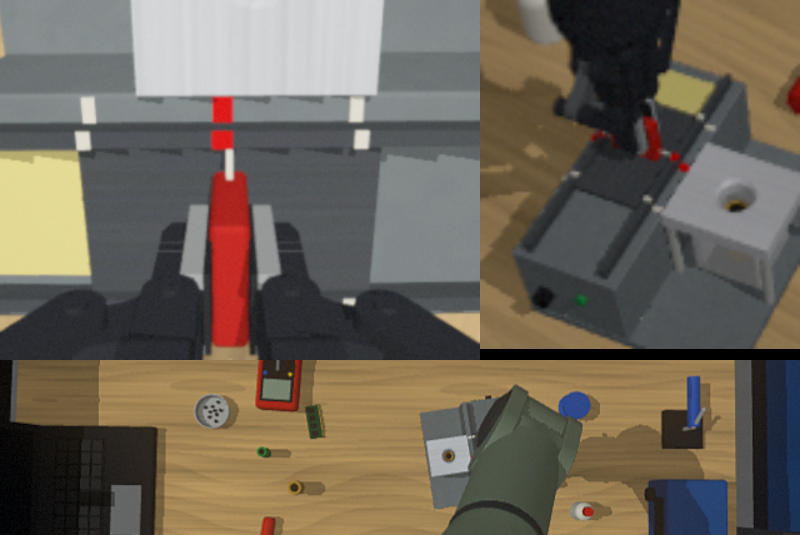

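The tab is held between the fingers near the red marks. The pointer is at crop x≈229.5, against ≈222 for the red mark. The bush is still in the chamber and the bystanders have not moved. I'll put a number on the offset.

```bash
python3 - <<'E'
from h import *
c=dict(np.load("w8.npz"));im=cv2.imread("pics/w8.png");h=cv2.cvtColor(im,cv2.COLOR_BGR2HSV)
e=np.array([np.cos(.1545),np.sin(.1545)])
def cen(m,x0,x1,y0,y1):
    ys,xs=np.nonzero(m[y0:y1,x0:x1]);return np.array([xs.mean()+x0,ys.mean()+y0])
w=(h[...,1]<60)&(h[...,2]>170);r=(h[...,1]>150)&(h[...,2]>120)
y0,y1=160+87,160+101
for n,m,x in(("wl",w,83),("red",r,222),("wr",w,362)):
    uv=cen(m,160+int(x/1.5)-9,160+int(x/1.5)+9,y0,y1);print(n,uv,onplane(c,uv,.081)[:2]@e*1e3)
uv=cen(w,160+145,160+162,160+103,160+118);print("ptr",uv,onplane(c,uv,.0775)[:2]@e*1e3,onplane(c,uv,.081)[:2]@e*1e3)
E
```

```text
wl [214.86725664 253.39823009] 457.94915544930586
red [307.40909091 252.79545455] 497.6033160385963
wr [400.7008547 252.5982906] 537.4912441673323
ptr [312.52808989 269.92134831] 499.80468107977026 499.80768270636037
```

The tab is 2.2 mm past the mark, so I'll back off by that amount.

Emit:
{"op": "move_arm", "data": {"jaw": [255,255,255,255], "dp": [[0,-0.0028,0],[0,0,0],[0,0,0],[0,0,0]], "rotation": [[0,0,0],[0,0,0],[0,0,0],[0,0,0]]}}

```text
clock: 12.62
position: [0.5374, -0.2199, 0.0894]
tool_rot: [-3.141, -0.0, 1.728]
force: [-9.5, 1.5, 14.4]
grip_width: 0.0089
```

```bash
python3 - <<'E'
from h import *
o=bot.observe();print(o['position'],o['force'],o['grip_width'])
c=calibration("wrist");im=grab_frame("wrist");h=cv2.cvtColor(im,cv2.COLOR_BGR2HSV);cv2.imwrite("pics/w9.png",im)
e=np.array([np.cos(.1545),np.sin(.1545)])
def cen(m,x0,x1,y0,y1):
    ys,xs=np.nonzero(m[y0:y1,x0:x1]);return np.array([xs.mean()+x0,ys.mean()+y0])
w=(h[...,1]<60)&(h[...,2]>170);r=(h[...,1]>150)&(h[...,2]>120)
uv=cen(r,298,325,247,261);print("red",uv,onplane(c,uv,.081)[:2]@e*1e3)
uv=cen(w,303,322,263,278);print("ptr",uv,onplane(c,uv,.0775)[:2]@e*1e3)
cv2.imwrite("pics/c9.png",cv2.resize(im[200:400,210:420],(630,600)))
E
```

```text
[ 0.53740992 -0.21985055  0.08944686] [-9.46053791  1.52560212 14.44430189] 0.008904319340883673
red [313.24861878 252.75138122] 497.7565521897856
ptr [312.5 270. ] 497.45430115919766
```

View pics/c9.png

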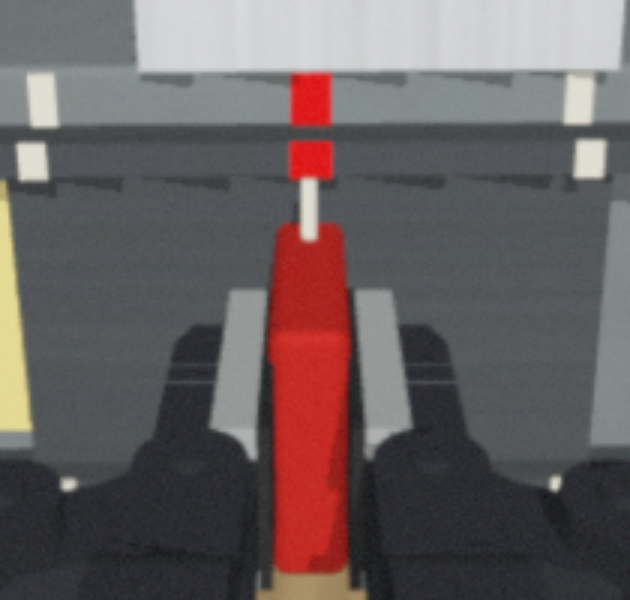

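The pointer is at crop x≈310 and the red mark at ≈311, so they agree to 0.3 mm, and the grip is steady. I'll hand it in.

```bash
python3 -c "
from h import *
print(workorder.job_done())"
```

```text
the job is handed in; nothing more can be done
None
```

I dropped the slim bush through the bore and let go of it. I then slid the shutter to half travel by its red tab and handed the job in with the tab still gripped, at about 12.7 s on the clock.

- **Bush:** a look from above after release showed it inside the chamber with the gripper empty.
- **Shutter:** my first slide went 2.2 mm past the red mark. After I backed it off, the last picture put the tab's pointer within about 0.3 mm of the mark.
- **Grip at hand-in:** the fingers were at 8.9 mm on the 10 mm tab, and the wrist reading was about 17 N in all. The width read about 1 mm low on the bush as well.
- **Other things:** a top view during the hold showed the thick bush still standing. The green look-alike and the bystanders in that view looked unmoved, though I judged this by eye and did not measure it. Parts of the screwdrivers were cropped out or behind the arm.
- **Disagreement:** the tab appeared about 1.5 mm further along +x than my bore-based estimate. I used the marks on the rails for the final position, not that estimate.

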